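# Find the actuator with a ball loose inside and rack it for repair

### The job

One of the three closed valve actuators standing loose on the bench has a heavy steel ball that has come out of its race and rolls about inside, knocking when the actuator is shaken; the other two are sound. Find the broken one and slide it on edge into the free middle slot of the repair rack until it is fully home against the back, without ramming it. Leave the two sound ones standing on the bench about where they were, and do not disturb the other things.

Things in the scene. Friction and masses are not known exactly. Their poses are not given: they have to be found in the camera images.
- actuator_1: one of three outwardly identical closed actuators: flat grey die-cast box 130 mm long (x), 48 mm thick (y), 95 mm high (z), standing on its long narrow edge on the bench; fins on its +y side and a bolted cover on its -y side, both flat enough to grip anywhere; black plug sockets in its -x end. Origin: centre of its underside
- actuator_2: another of the three, same shape and frame. Each weighs 0.29 to 0.75 kg all told; which is broken is drawn anew each time: name and place do not tell, and weight is no sure sign. In the broken one the loose ball, 31 mm in diameter and 0.12 kg, lies on the inner floor and rolls freely along the actuator's x, over 83 mm; nothing moves in a sound one. A grip of 40 to 60 N is enough
- actuator_3: another of the three, same shape and frame
- rack: repair rack of grey sheet steel fixed to the bench: three slots 53 mm wide, 57 mm apart along y, running along x, open on top and at the front (-x), between four dividers 4 mm thick and 62 mm high above a 4 mm floor plate. Origin: on the bench, under the centre of an actuator that is home in the middle slot. The middle slot is free, the outer two hold actuators
- slot_home (a point): on the floor of the middle slot (4 mm above the bench): where the centre of the underside of an actuator lies when home. Axes as the rack's. The back plate's inner face is at x = +65 mm, the dividers' front edges at x = -40 mm; the floor plate runs on to x = -100 mm as a landing before the slots. An actuator that is home stands out 25 mm from the dividers
- racked_left: an actuator of the same shape already home in the rack's +y slot, loose, about 0.5 kg, same frame; to be left alone
- racked_right: the same in the rack's -y slot
- spray_can: bystander: standing aerosol can, 58 mm diameter, 155 mm high; origin at the centre of its underside
- fitting: bystander: standing brass hydraulic fitting, 38 mm diameter, 60 mm high; origin at the centre of its underside
- wrench: bystander: steel wrench 190 mm long lying flat on the bench; x along it
Things that resemble listed ones, but are neither listed nor needed, are in the scene too. Leave any blue or red look-alike of the actuator_3 alone.

How it is judged:
At the end, for the whole second after the job is handed in: The broken actuator (so the loose ball too) is in the rack's middle slot, on edge on its floor, within 6 mm of the home point along and across it, upright and in line within 0.08 rad. The two sound ones stand upright on the bench within 60 mm of where they started. All are at rest (((x of actuator_1 in the frame of slot_home between -0.006 and 0.006 m and y of actuator_1 in the frame of slot_home between -0.006 and 0.006 m and z of actuator_1 in the frame of slot_home below 0.005 m and angle between the x axis of actuator_1 and the x axis of rack, either way round below 0.08 rad and distance of each of actuator_2, actuator_3 from where it was at the start of the episode below 0.06 m and height (world z) of each of actuator_2, actuator_3 below 0.005 m) or (x of actuator_2 in the frame of slot_home between -0.006 and 0.006 m and y of actuator_2 in the frame of slot_home between -0.006 and 0.006 m and z of actuator_2 in the frame of slot_home below 0.005 m and angle between the x axis of actuator_2 and the x axis of rack, either way round below 0.08 rad and distance of each of actuator_1, actuator_3 from where it was at the start of the episode below 0.06 m and height (world z) of each of actuator_1, actuator_3 below 0.005 m) or (x of actuator_3 in the frame of slot_home between -0.006 and 0.006 m and y of actuator_3 in the frame of slot_home between -0.006 and 0.006 m and z of actuator_3 in the frame of slot_home below 0.005 m and angle between the x axis of actuator_3 and the x axis of rack, either way round below 0.08 rad and distance of each of actuator_1, actuator_2 from where it was at the start of the episode below 0.06 m and height (world z) of each of actuator_1, actuator_2 below 0.005 m)) and horizontal distance between loose_ball_center and slot_home below 0.065 m and y of loose_ball_center in the frame of slot_home between -0.022 and 0.022 m and angle between each of actuator_1, actuator_2, actuator_3's own z axis and vertical below 0.08 rad and linear speed of each of actuator_1, actuator_2, actuator_3 below 0.01 m/s); the robot touches nothing.
It fails at once if an actuator is rammed or dropped into the rack (over 80 N) (contact force between any of actuator_1, actuator_2, actuator_3 and rack above 80 N).
It fails at once if the actuators already in the rack are shifted by more than 15 mm (distance of any of racked_left, racked_right from where it was at the start of the episode above 0.015 m).
It fails at once if the can, fitting or wrench is shifted by more than 20 mm (distance of any of spray_can, fitting, wrench from where it was at the start of the episode above 0.02 m).
It also fails if it takes over 69 s, if anything falls off the work surface, if the arm or the gripper's body presses on something with over 40 N, if the wrist force passes 120 N, or if a joint passes its speed limit or range.

### The arm

A 6-joint arm with a two-finger parallel gripper is mounted at the origin on the work surface. World frame = base frame: x ahead of the robot, y to its left, z up, the work surface at z = 0. Lengths are in m, angles in rad, forces in N, time in s.
With the tool pointing down it reaches from about 0.35 to 0.975 m from the base axis. Payload 4.9 kg.
Tool frame: the origin (TCP) lies midway between the tips of the shut fingers; the grasp point (between the pads) lies 19 mm behind it (robot.grasp_offset is the distance from the TCP to the grasp point, in m); z points along the fingers, y is the line along which they close (so a half turn about z gives the same grasp; the last joint's range is limited). The gripper opens to 85 mm and grips with 20 to 120 N. Pads are 22 mm wide; open, the fingers measure 114 mm over their backs; the gripper's body (76 mm by 85 mm) begins 54 mm behind the grasp point. The pads swing forward as they close: fully open they stand 13 mm farther back than shut.
Start: joints at [-1.328, 0.053, 1.613, -0, 1.476, -0.119], TCP at [0.221, -0.585, 0.231] pointing down, gripper open.
Joint ranges: [-3.01, 3.01], [-1.01, 2.22], [0.06, 2.58], [-1.02, 4.17], [0.09, 2.62], [-3.14, 3.14]. Speed limits (rad/s): [2.57, 2.57, 3.14, 3.14, 3.14, 3.14].

### API

Orientations are given as a unit quaternion [x, y, z, w].
In Python, from plant import robot, inverse_kinematics, eyes, ticket, boxes_of, regions_of, landmark_of gives the robot as it stands. Calls block until the motion is done:
- robot.reach(position, orientation): joint-space move of the TCP to a pose.
- robot.servo_line(position, frame=None, vel=0.15, force_limit=None): straight line of the TCP; frame=None keeps the orientation; vel is the mean speed in m/s. With force_limit (N) it stops when the force on the tool has changed by that much, and returns True; else False.
- robot.move_j(angles): joint-space move.
- robot.grip(opening, squeeze=None): finger opening in m; squeeze is the grip in N (None keeps the last); returns when the fingers have stopped.
- robot.hold(seconds).
- inverse_kinematics(position, orientation): joint angles nearest the present ones, or None.
- eyes.get_image(name): name is "scene" or "top"; returns the picture (420x560x3 uint8, red, green, blue); there is no depth.
- eyes.get_calibration(name): a dict with "mtx" (3x3 intrinsics, pixels), "D" ([k1, k2, p1, p2, k3] as OpenCV has them; the pictures are not rectified), "position" and "attitude" of the camera in the world. Camera axes: x right, y up, looking along -z (the intrinsics and any distortion apply to the point x, -y, -z); pixel columns grow to the right and rows downward; lengths in m; the calibration is good to about 2 mm. A picture is of the moment at which its call begins. get_calibration takes no time and is no camera call.
A pose or a line that the arm cannot do raises robot.Unreachable and nothing moves.
- ticket.hand_in(): hands the job in; it is judged then, once.
Trained networks look in the newest picture that a camera, given by its name, has taken for a name from the list of things; names that differ only in an ending like _2 or _b are one class to them, and where a whole thing is asked for, a point or a joint stands for the part that bears it (a point fixed in the world has none). Each returns a list of dicts, best first, with "p" (0 to 1); they miss things now and then, are a little off and sometimes report something else, mostly with a low value. They report only what shows in the picture. A call takes as long as a camera call. They do not tell look-alikes from the thing itself.
- boxes_of(label, camera): "bbox" ([left, top, width, height] in pixels, round what is visible of it).
- regions_of(label, camera): "mask" (420x560 bool, what is visible of it) and "bbox" ([left, top, width, height] in pixels, round what is visible of it).
- landmark_of(label, camera): "pixel" ([column, row] in pixels: a listed point, or the origin of a listed thing).
Readings, each from a call of its own:
- robot.current_time_s(): time.
- robot.current_joints(): joint angles.
- robot.current_joint_vel(): joint speeds.
- robot.current_effort(): joint torques, N m.
- robot.current_position(): TCP position.
- robot.current_tool_rot(): TCP orientation.
- robot.current_ft_force(): force on the tool from outside, world axes, zero at the start.
- robot.current_wrist_torque(): the same for the moment, N m.
- robot.current_grip_width(): finger opening in m.
- robot.current_grasp_force(): force on a finger pad.
Only numpy, scipy, OpenCV 4.12 (cv2) and the standard library are available. Lean on these libraries where they do the work, as an engineer would, in place of code of your own. Each camera call takes 0.05 s, during which the arm holds its last target. There are 200 camera calls.

## Working session

There is one attempt and no reset: what is moved stays moved. The work goes in short steps, each a Python script; the robot and the scene stay as the last script left them, time stands still between calls to the robot, and variables do not carry over. Pictures are saved under pics/ and viewed, at most 10 in all, crops included, and the job is handed in when it is done.

```bash
mkdir -p pics; ls
cat > look.py <<'E'
import cv2
from plant import *
for n in("scene","top"):
    cv2.imwrite(f"pics/{n}0.png",eyes.get_image(n)[:,:,::-1]); print(n,eyes.get_calibration(n))
    for l in("actuator_1","rack","racked_left","slot_home"):
        for f in (boxes_of,landmark_of):
            if l=="slot_home" and f is boxes_of: continue
            print(l,[(round(d["p"],2),[round(float(v)) for v in d.get("bbox",d.get("pixel"))]) for d in f(l,n)])
E
python3 look.py
```

```text
pics
scene {'mtx': array([[517.6651086 ,   0.        , 283.97662902],
       [  0.        , 517.6651086 , 223.56946701],
       [  0.        ,   0.        ,   1.        ]]), 'D': array([-0.12557482,  0.        ,  0.        ,  0.        ,  0.        ]), 'position': array([ 1.31905137, -0.75230562,  0.91376471]), 'attitude': array([0.3631091 , 0.17850718, 0.38533227, 0.82934071])}
actuator_1 [(0.94, [187, 287, 70, 57]), (0.86, [70, 218, 48, 61]), (0.79, [215, 190, 32, 66]), (0.78, [119, 256, 46, 72]), (0.7, [133, 194, 58, 50]), (0.67, [263, 174, 49, 60])]
actuator_1 [(0.95, [199, 272]), (0.94, [290, 214]), (0.82, [223, 328]), (0.79, [165, 233]), (0.64, [145, 306]), (0.56, [103, 262])]
rack [(0.56, [343, 160, 90, 55])]
rack [(0.84, [388, 188])]
racked_left [(0.7, [384, 145, 45, 39])]
racked_left [(0.78, [405, 184])]
slot_home [(0.79, [386, 190]), (0.63, [198, 271])]
top {'mtx': array([[506.56245515,   0.        , 279.60981819],
       [  0.        , 506.56245515, 208.14481201],
       [  0.        ,   0.        ,   1.        ]]), 'D': array([-0.1347383,  0.       ,  0.       ,  0.       ,  0.       ]), 'position': array([ 0.39691523, -0.13888186,  1.6578481 ]), 'attitude': array([-0.04184181,  0.03876551,  0.70911814, -0.70277874])}
actuator_1 [(0.96, [304, 217, 26, 41]), (0.87, [348, 200, 18, 45]), (0.82, [336, 261, 43, 27]), (0.8, [256, 202, 24, 47]), (0.8, [352, 152, 46, 28]), (0.77, [381, 202, 48, 36]), (0.67, [390, 265, 47, 36])]
actuator_1 [(0.97, [410, 281]), (0.93, [357, 222]), (0.93, [369, 168]), (0.9, [315, 236]), (0.83, [355, 272]), (0.72, [398, 222]), (0.57, [268, 225])]
rack [(0.58, [154, 169, 57, 62])]
rack [(0.63, [184, 196])]
racked_left [(0.85, [148, 171, 26, 45])]
racked_left [(0.93, [166, 196])]
slot_home [(0.93, [182, 197])]
```

```bash
python3 -c "
import cv2
a=cv2.imread('pics/top0.png');cv2.imwrite('pics/topc.png',cv2.resize(a[120:330,120:460],None,fx=2.35,fy=2.35,interpolation=2))
a=cv2.imread('pics/scene0.png');cv2.imwrite('pics/scenec.png',cv2.resize(a[130:370,50:450],None,fx=2,fy=2,interpolation=2))"
```

```text
(no output)
```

View pics/topc.png

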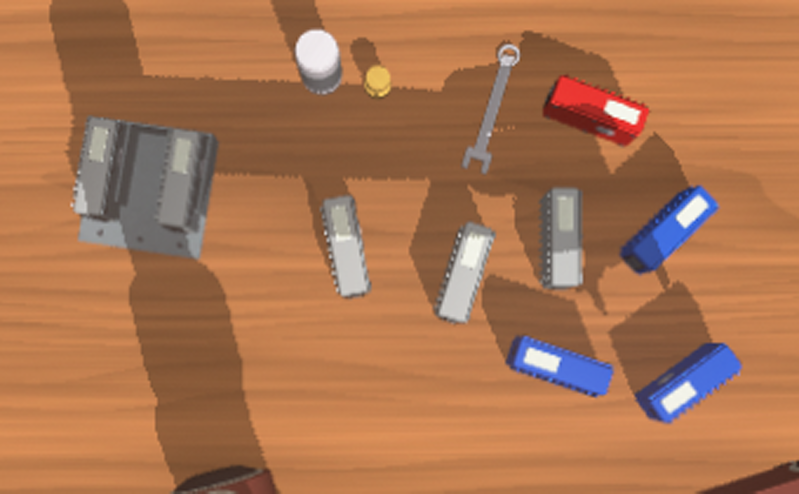

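View pics/scenec.png

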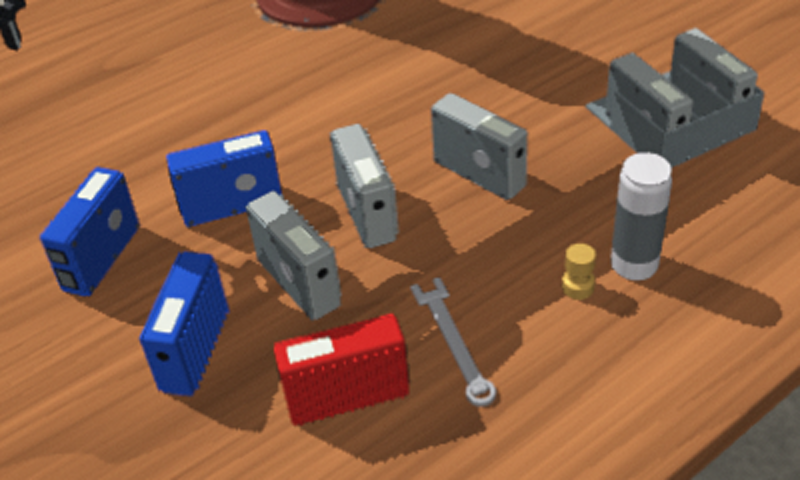

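Top view: the grey candidates are at (267,224), (317,236) and (360,221), with the rack at (182,197). The neighbours in the rack leave no finger room, so I'll grip the actuator to put it in the slot mouth and push it home with shut fingers. Next I'll fit box models to the masks.

```bash
cat > geo.py <<'E'
import cv2, numpy as np, json
from scipy.spatial.transform import Rotation as R
from scipy.optimize import minimize
from plant import *
def proj(P,c):
    k=eyes.get_calibration(c); Rm=R.from_quat(k["attitude"]).as_matrix()
    q=(np.atleast_2d(P)-k["position"])@Rm*[1,-1,-1]
    return cv2.projectPoints(q.reshape(-1,1,3),np.zeros(3),np.zeros(3),k["mtx"],k["D"])[0][:,0]
def unproj(px,c,z):
    k=eyes.get_calibration(c); u=cv2.undistortPoints(np.float64([[px]]),k["mtx"],k["D"])[0,0]
    d=R.from_quat(k["attitude"]).apply([u[0],-u[1],-1]); return k["position"]+d*(z-k["position"][2])/d[2]
BOX=np.array([[sx*.065,sy*.024,z] for sx in(1,-1) for sy in(1,-1) for z in(0,.095)])
def box(x,y,a,z=0): return R.from_euler('z',a).apply(BOX)+[x,y,z]
S=4
def sil(P,c):
    m=np.zeros((420*S,560*S),np.uint8)
    p=(proj(P,c)+.5)*S-.5
    cv2.fillConvexPoly(m,cv2.convexHull(np.int32(np.round(p*16))),1,shift=4)
    return cv2.resize(m.astype(np.float32),(560,420),interpolation=cv2.INTER_AREA)
def iou(a,b): return np.minimum(a,b).sum()/np.maximum(a,b).sum()
def fit(obs,x0,z=0):   # obs: list of (mask,cam)
    f=lambda v:-sum(iou(sil(box(*v,z),c),m) for m,c in obs)
    r=min((minimize(f,[*x0[:2],x0[2]+d],method='Nelder-Mead',options=dict(initial_simplex=np.array([[*x0[:2],x0[2]+d]]*4)+np.vstack([np.zeros(3),np.diag([.01,.01,.1])]),xatol=1e-4,fatol=1e-5)) for d in(-.25,.25)),key=lambda r:r.fun)
    return r.x,-r.fun/len(obs)
E
cat > meas.py <<'E'
from geo import *
M={}
for c in("scene","top"):
    eyes.get_image(c)
    M[c]=[d["mask"].astype(np.float32) for l in("actuator_1","racked_left") for d in regions_of(l,c)]
out={}
for n,px,z in(("A",(267,224),0),("B",(317,236),0),("C",(360,221),0),("L",(160,190),.004),("R",(196,190),.004)):
    p=unproj(px,"top",z+.07); g=[p[0],p[1],0]
    obs=[]
    for c in("top","scene"):
        s=sil(box(*g,z),c); b=max(M[c],key=lambda m:iou(m,s)); print(n,c,round(float(iou(b,s)),2))
        if iou(b,s)>.2: obs.append((b,c))
    for o in([obs] if n in"ABC" else [obs[:1],obs[1:],obs]):
        if o:
            v,q=fit(o,g,z); print(n,v.round(4),round(q,3))
    out[n]=v.tolist()
print("rack lm",[unproj(d["pixel"],c,.004).round(4) for c in("top","scene") for d in landmark_of("slot_home",c)[:1]],
 [unproj(d["pixel"],c,0).round(4) for c in("top","scene") for d in landmark_of("rack",c)[:1]])
l,r=np.array(out["L"]),np.array(out["R"]); d=l-r; print("d",d[:2],np.hypot(*d[:2]),"yaw",np.arctan2(-d[0],d[1]),"mid",(l+r)/2)
json.dump(out,open("out.json","w"))
im=eyes.get_image("top")[:,:,::-1].copy(); im=cv2.resize(im,None,fx=4,fy=4,interpolation=2)
def pl(P): cv2.polylines(im,[np.int32((proj(P,"top")+.5)*4)],True,(0,255,255),1)
for n,v in out.items():
    b=box(*v,0 if n in"ABC" else .004); pl(b[[1,3,7,5]]); pl(b[[0,2,6,4]])
m=(l+r)/2; Rk=R.from_euler('z',m[2])
for yy in(-87.5,-83.5,-30.5,-26.5,26.5,30.5,83.5,87.5): pl(Rk.apply(np.array([[-.04,yy/1e3,.066],[.065,yy/1e3,.066]]))+[m[0],m[1],0])
pl(Rk.apply(np.array([[-.1,-.0875,.004],[-.1,.0875,.004],[.069,.0875,.004],[.069,-.0875,.004]]))+[m[0],m[1],0])
cv2.imwrite("pics/ov.png",im[600:1160,560:1350])
E
python3 meas.py
```

```text
A top 0.75
A scene 0.85
A [ 0.5259 -0.092   0.1715] 0.886
B top 0.66
B scene 0.65
B [ 0.488  -0.249  -0.3543] 0.9
C top 0.86
C scene 0.87
C [ 0.5337 -0.3831 -0.0667] 0.888
L top 0.77
L scene 0.46
L [ 0.6344  0.244  -0.0831] 0.813
L [ 0.6198  0.2599 -0.2826] 0.518
L [ 0.6342  0.2424 -0.1898] 0.651
R top 0.62
R scene 0.0
R [ 0.6161  0.1307 -0.0666] 0.828
R [ 0.6161  0.1307 -0.0666] 0.828
rack lm [array([0.6282, 0.1884, 0.004 ]), array([0.613 , 0.1907, 0.004 ])] [array([0.6312, 0.1929, 0.    ])]
d [0.01812654 0.11170253] 0.11316371200175883 yaw -0.16087276169910367 mid [ 0.62517425  0.18650776 -0.12820938]
```

View pics/ov.png

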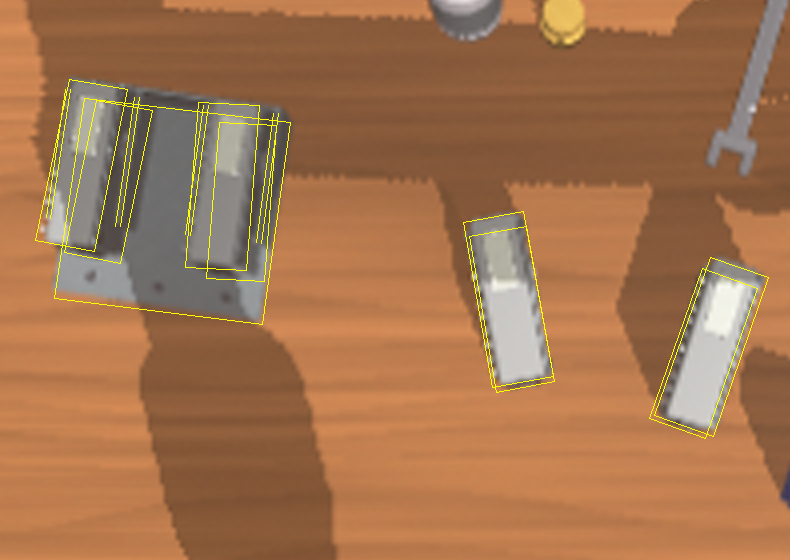

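Overlay: the fits for A and B sit well on the boxes. The rack needs better: I'll enlarge it and fit it from its corners.

```bash
python3 -c "
import cv2
a=cv2.imread('pics/top0.png');cv2.imwrite('pics/rk.png',cv2.resize(a[163:237,148:218],None,fx=8,fy=8,interpolation=2))
a=cv2.imread('pics/scene0.png');cv2.imwrite('pics/rks.png',cv2.resize(a[138:218,338:438],None,fx=7,fy=7,interpolation=2))"
```

```text
(no output)
```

View pics/rk.png

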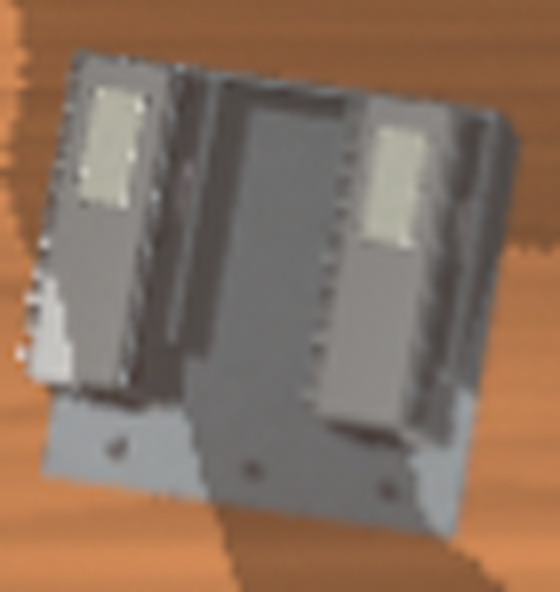

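View pics/rks.png

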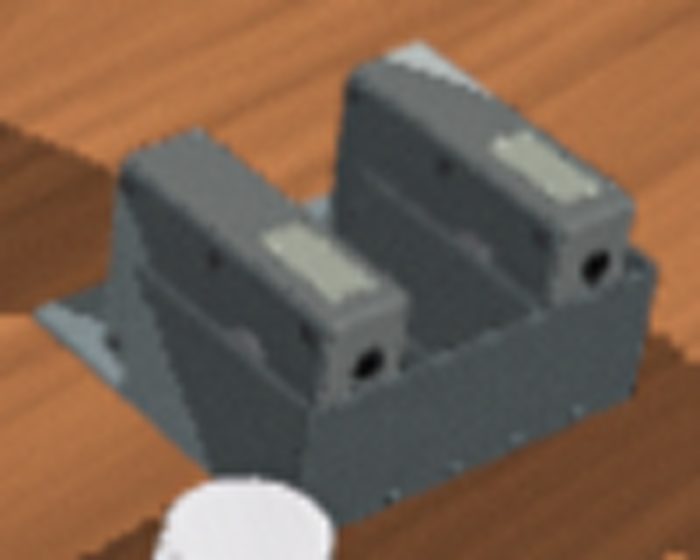

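Corners are clear in both crops: front plate corners in top at (42,472) and (455,537), and the divider strip from (212,80) to (175,340). In scene: back plate corners (655,265), (632,395), (310,405), front-right plate corner (38,312).

```bash
cat > rackfit.py <<'E'
from geo import *
from scipy.optimize import least_squares
t=lambda u,v:((u+.5)/8-.5+148,(v+.5)/8-.5+163)
s=lambda u,v:((u+.5)/7-.5+338,(v+.5)/7-.5+138)
C=[("top",t(42,472),(-100,87.5,4)),("top",t(455,537),(-100,-87.5,4)),("top",t(212,80),(65,28.5,66)),("top",t(175,342),(-40,28.5,66)),
("top",t(518,130),(69,-87.5,66)),
("scene",s(38,312),(-100,-87.5,4)),("scene",s(655,262),(69,87.5,66)),("scene",s(632,397),(69,87.5,0)),("scene",s(312,405),(69,-87.5,66))]
def res(v,full=False):
    r=np.array([proj(R.from_euler('z',v[2]).apply(np.array(P)/1e3)+[v[0],v[1],0],c)[0]-p for c,p,P in C]); return r if full else r.ravel()
r=least_squares(res,[.625,.187,-.16],loss="soft_l1"); print(r.x.round(4)); print(res(r.x,True).round(1))
for c in("top","scene"):
    C0=C; C=[k for k in C0 if k[0]==c]; print(c,least_squares(res,r.x,loss="soft_l1").x.round(4)); C=C0
o=json.load(open("out.json")); o["rack"]=r.x.tolist(); json.dump(o,open("out.json","w"))
E
python3 rackfit.py
```

```text
[ 0.6266  0.1859 -0.1582]
[[-0.2  1.2]
 [-0.1  1.1]
 [ 0.5  0.7]
 [-0.6  0. ]
 [-2.2 -1.6]
 [-0.7  0.1]
 [ 0.8  1.1]
 [ 0.1  0.6]
 [-0.3  2. ]]
top [ 0.6275  0.1834 -0.1803]
scene [ 0.6238  0.1892 -0.1539]
```

```bash
cat > arm.py <<'E'
from geo import *
O=json.load(open("out.json"))
def q(a,t=0):  # tool down, yaw a, tilt t about its y
    return (R.from_euler('z',a)*R.from_euler('x',np.pi)*R.from_euler('y',t)).as_quat()
def shake(n,lift=.12):
    x,y,a=O[n]; T=robot.current_time_s
    robot.grip(.085,50); robot.reach([x,y,.2],q(a)); robot.servo_line([x,y,.046],vel=.2)
    robot.grip(.03,50); print(n,"w",robot.current_grip_width(),"t",T())
    t0=robot.current_wrist_torque(); robot.servo_line([x,y,lift],vel=.12); robot.hold(.3)
    print("F",np.round(robot.current_ft_force(),2))
    ay=R.from_euler('z',a).apply([0,1,0]); m={}
    for t in(.24,.06,-.06,-.24):
        robot.reach([x,y,lift],q(a,t)); v=[]
        robot.hold(.7)
        for _ in range(4): robot.hold(.05); v.append(np.dot(robot.current_wrist_torque(),ay))
        m[t]=np.mean(v); print(t,round(m[t],4),"sd",round(np.std(v),4))
    print("step",m[.06]-m[-.06]-(m[.24]-m[-.24])*.25)
    robot.reach([x,y,lift],q(a)); print("w",robot.current_grip_width(),"t",T())
def putback(n):
    x,y,a=O[n]; robot.servo_line([x,y,.052],vel=.15)
    print("contact",robot.servo_line([x,y,.042],vel=.02,force_limit=4),robot.current_position()[2])
    robot.grip(.085); robot.servo_line([x,y,.2],vel=.25)
E
python3 - <<'E'
from arm import *
for n in "ABC":
    x,y,a=O[n]; print(n,inverse_kinematics([x,y,.046],q(a)).round(2),inverse_kinematics([x,y,.12],q(a,.24)).round(2))
shake("A")
E
```

```text
A [-0.31  0.03  1.97 -0.    1.15  1.09] [-0.38 -0.22  2.07  0.14  1.09  0.97]
B [-0.61  0.06  1.93 -0.    1.15  1.32] [-0.64 -0.19  2.05  0.08  1.05  1.25]
C [-0.74  0.3   1.66 -0.    1.18  0.9 ] [-0.8   0.1   1.77  0.18  1.1   0.76]
A w 0.04740785282762218 t 5.0
F [-0.99 -0.24 -5.23]
0.24 0.24 sd 0.0086
0.06 0.0315 sd 0.0217
-0.06 -0.0552 sd 0.0538
-0.24 -0.3376 sd 0.0622
step -0.057671434545144645
w 0.04745901979615493 t 11.0833
```

```bash
cat >> arm.py <<'E'
def tilt2(n,lift=.12,ts=(.24,.06,-.06,-.24),N=40):
    x,y,a=O[n]; ax=R.from_euler('z',a); m={}
    for t in ts:
        robot.reach([x,y,lift],q(a,t)); v=[];f=[]
        for _ in range(N):
            robot.hold(.03); v.append(ax.inv().apply(robot.current_wrist_torque())[1]); f.append(ax.inv().apply(robot.current_ft_force())[0])
        k=np.array(v[N//3:]); m[t]=k.mean(); print(t,"M",m[t].round(4),"sem",(k.std()/len(k)**.5).round(4),"F sd early/late",np.std(f[:N//3]).round(2),np.std(f[N//3:]).round(2))
        print("  ",np.round(v[::2],2))
    print("step",m[ts[1]]-m[ts[2]]-(m[ts[0]]-m[ts[3]])*ts[1]/ts[0],"t",robot.current_time_s())
E
python3 -c "
from arm import *
tilt2('A')"
```

```text
0.24 M 0.3139 sem 0.0122 F sd early/late 1.21 0.67
   [0.31 0.23 0.4  0.23 0.22 0.25 0.32 0.37 0.39 0.42 0.27 0.22 0.26 0.25
 0.22 0.26 0.35 0.37 0.39 0.36]
0.06 M 0.029 sem 0.0056 F sd early/late 0.35 0.58
   [ 0.03  0.    0.09  0.01  0.12  0.05  0.04  0.1   0.04  0.03 -0.01  0.
  0.02  0.01  0.01  0.02  0.05  0.01  0.    0.06]
-0.06 M -0.0574 sem 0.0086 F sd early/late 0.26 0.59
   [-0.14 -0.11 -0.18 -0.08 -0.09 -0.1  -0.1  -0.07 -0.09 -0.08 -0.07 -0.05
 -0.   -0.1  -0.01 -0.05 -0.05  0.   -0.1   0.01]
-0.24 M -0.3293 sem 0.0104 F sd early/late 0.47 0.52
   [-0.22 -0.37 -0.27 -0.31 -0.31 -0.35 -0.28 -0.31 -0.41 -0.32 -0.28 -0.4
 -0.34 -0.24 -0.33 -0.39 -0.32 -0.32 -0.39 -0.29]
step -0.07445034658017531 t 17.5167
```

A is the broken one: the moment step is −0.074 N·m with a ball predicted at −0.072, and the moment drifts as the ball rolls. Now I'll bring it before the slot.

```bash
cat >> arm.py <<'E'
def rk(s,y,z): 
    X,Y,a=O["rack"]; p=R.from_euler('z',a).apply([s,y,0]); return [X+p[0],Y+p[1],z]
def state(): 
    X,Y,a=O["rack"]; r=R.from_euler('z',a).inv(); p=robot.current_position()
    print("rackpos",(r.apply(np.array(p)-[X,Y,0])*1e3).round(1),"F",r.apply(robot.current_ft_force()).round(1),"t",robot.current_time_s())
E
python3 - <<'E'
from arm import *
x,y,a=O["A"]; ra=O["rack"][2]
robot.servo_line([x,y,.17],vel=.2)
robot.reach(rk(-.125,0,.17),q(ra)); robot.servo_line(rk(-.125,0,.053),vel=.1); state()
for c in("top","scene"):
    cv2.imwrite(f"pics/{c}1.png",eyes.get_image(c)[:,:,::-1])
a=cv2.imread("pics/top1.png")[150:250,140:220]; b=cv2.imread("pics/scene1.png")[120:220,320:440]
cv2.imwrite("pics/pre.png",np.hstack([cv2.resize(a,(360,450),interpolation=2),cv2.resize(b,(440,450),interpolation=2)]))
E
```

```text
rackpos [-124.2    0.3   54. ] F [ 1.3  0.2 -6.5] t 20.375
```

View pics/pre.png

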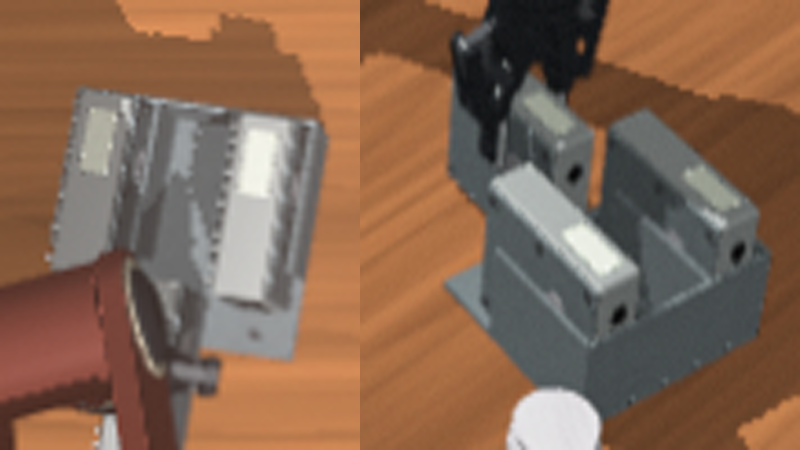

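Held piece is upright and lined up before the middle slot in both views. I'll insert it by feel.

Run:
```python
from arm import *
state()
for y in(0,.003,-.003,.005,-.005):
    if y: robot.servo_line(rk(-.115,0,.053),vel=.08); robot.servo_line(rk(-.115,y,.053),vel=.05)
    h=robot.servo_line(rk(-.079,y,.053),vel=.04,force_limit=7); print(y,h); state()
    if not h: break
```

```text
rackpos [-124.3    0.3   54. ] F [ 0.1 -0.  -5.8] t 20.475
0 False
rackpos [-79.4  -0.   52.7] F [-1.4 -0.  -6.2] t 21.775
```

Run:
```python
from arm import *
print(robot.servo_line(rk(-.079,0,.046),vel=.02,force_limit=4)); state()
robot.grip(.07); robot.hold(.2); state()
robot.servo_line(rk(-.079,0,.17),vel=.15); robot.grip(0)
robot.servo_line(rk(-.185,0,.17),vel=.2); robot.servo_line(rk(-.185,0,.045),vel=.15); state()
print(robot.servo_line(rk(-.13,0,.045),vel=.06,force_limit=12)); state()
print(robot.servo_line(rk(-.072,0,.045),vel=.03,force_limit=12)); state()
```

```text
True
rackpos [-79.2   0.2  51.4] F [-0.3 -0.5  5.9] t 22.0083
rackpos [-82.4  -1.1  47.8] F [-0.9  1.7 -0.2] t 22.5583
rackpos [-184.     0.4   45.9] F [0.1 0.5 0.2] t 25.8583
False
rackpos [-129.6    0.    45.1] F [-0.2  0.5  0.1] t 26.925
True
rackpos [-79.   -0.3  44.1] F [0.6 0.2 0.8] t 28.5
```

```bash
cat > chk.py <<'E'
from arm import *
import sys
robot.servo_line(rk(-.2,0,.045),vel=.15); robot.servo_line(rk(-.25,0,.3),vel=.3); state()
k=sys.argv[1]
for c in("top","scene"): cv2.imwrite(f"pics/{c}{k}.png",eyes.get_image(c)[:,:,::-1])
a=cv2.imread(f"pics/top{k}.png")[155:245,145:217]; b=cv2.imread(f"pics/scene{k}.png")[130:220,330:440]
cv2.imwrite(f"pics/chk{k}.png",np.hstack([cv2.resize(a,(360,450),interpolation=2),cv2.resize(b,(440,360),interpolation=2)[:, :] if 0 else cv2.resize(b,(440,450),interpolation=2)]))
E
python3 chk.py 2
```

```text
rackpos [-250.3   -0.4  298. ] F [-0.2  0.5 -0.6] t 30.4583
```

View pics/chk2.png

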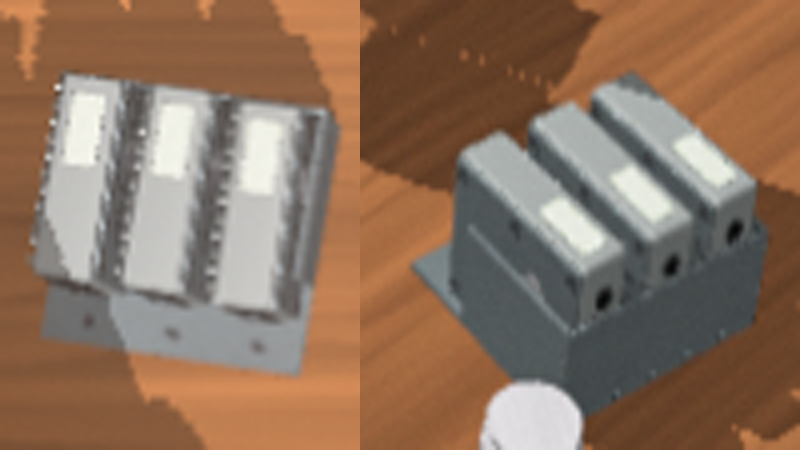

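In both views the actuator is flush with its neighbours: the label ends at (80,163), (170,178) and (257,192) lie on one line. It is home, so I'll hand in.

```bash
python3 -c "
from plant import *
print(ticket.hand_in(),robot.current_time_s())"
```

```text
the job is handed in; nothing more can be done
the job is handed in; nothing more can be done
```

I slid the actuator that tested as broken (the grey one nearest the rack) fully home into the middle slot with a gentle push that stopped at a 12 N limit, and handed the job in. I judged it from its tilt test alone, which showed the shift a loose ball would give. The other two were never touched or tested.

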